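# Swing the turn buttons off a round frame's backing board

## Task

Free the backing board of the round frame: with the fingertips, trace lightly round the frame clockwise (seen from above), pushing each of the six brass turn buttons round until it lies along the wooden rim, pointing clockwise and clear of the white board. Only push, lift nothing, press gently, and leave the frame, the jar and tin standing on it and everything else on the bench where they are.

Things in the scene. Friction and masses are not known exactly. Their poses are not given: they have to be found in the camera images.
- frame: Round picture frame lying face down on the bench, 310 mm across and 26 mm thick (1.8 kg, loose): dark wood ring with a white backing board of 105 mm radius let in flush (the whole top is flat, 26 mm above the bench). Origin: centre of its underside; z up. Six brass turn buttons are screwed to the wood ring 60 degrees apart.
- button0 (a joint): Angle of turn button 0, rad. 0: long arm points at the frame's centre, over the white board (starts within 0.3 of this). Positive: tip gone clockwise round the frame, seen from above; 1.57 would lie along the rim, pointing clockwise; stops at +-1.55. Past about 0.93 it is clear of the white board. Stiff (0.03 N m of friction), stays where left.
- pivot0 (a point): Screw of turn button 0, at its top face, 134 mm from the frame's centre, 0 degrees anticlockwise (from above) from the frame's x axis. The button is a brass bar 62 long, 12 wide, 12 mm thick, lying 28 to 40 mm above the bench; long arm reaches 50 mm from the screw, tail 12 mm the other way.
- button1 (a joint): Angle of turn button 1, rad. 0: long arm points at the frame's centre, over the white board (starts within 0.3 of this). Positive: tip gone clockwise round the frame, seen from above; 1.57 would lie along the rim, pointing clockwise; stops at +-1.55. Past about 0.93 it is clear of the white board. Stiff (0.03 N m of friction), stays where left.
- pivot1 (a point): Screw of turn button 1, at its top face, 134 mm from the frame's centre, 60 degrees anticlockwise (from above) from the frame's x axis. The button is a brass bar 62 long, 12 wide, 12 mm thick, lying 28 to 40 mm above the bench; long arm reaches 50 mm from the screw, tail 12 mm the other way.
- button2 (a joint): Angle of turn button 2, rad. 0: long arm points at the frame's centre, over the white board (starts within 0.3 of this). Positive: tip gone clockwise round the frame, seen from above; 1.57 would lie along the rim, pointing clockwise; stops at +-1.55. Past about 0.93 it is clear of the white board. Stiff (0.03 N m of friction), stays where left.
- pivot2 (a point): Screw of turn button 2, at its top face, 134 mm from the frame's centre, 120 degrees anticlockwise (from above) from the frame's x axis. The button is a brass bar 62 long, 12 wide, 12 mm thick, lying 28 to 40 mm above the bench; long arm reaches 50 mm from the screw, tail 12 mm the other way.
- button3 (a joint): Angle of turn button 3, rad. 0: long arm points at the frame's centre, over the white board (starts within 0.3 of this). Positive: tip gone clockwise round the frame, seen from above; 1.57 would lie along the rim, pointing clockwise; stops at +-1.55. Past about 0.93 it is clear of the white board. Stiff (0.03 N m of friction), stays where left.
- pivot3 (a point): Screw of turn button 3, at its top face, 134 mm from the frame's centre, 180 degrees anticlockwise (from above) from the frame's x axis. The button is a brass bar 62 long, 12 wide, 12 mm thick, lying 28 to 40 mm above the bench; long arm reaches 50 mm from the screw, tail 12 mm the other way.
- button4 (a joint): Angle of turn button 4, rad. 0: long arm points at the frame's centre, over the white board (starts within 0.3 of this). Positive: tip gone clockwise round the frame, seen from above; 1.57 would lie along the rim, pointing clockwise; stops at +-1.55. Past about 0.93 it is clear of the white board. Stiff (0.03 N m of friction), stays where left.
- pivot4 (a point): Screw of turn button 4, at its top face, 134 mm from the frame's centre, 240 degrees anticlockwise (from above) from the frame's x axis. The button is a brass bar 62 long, 12 wide, 12 mm thick, lying 28 to 40 mm above the bench; long arm reaches 50 mm from the screw, tail 12 mm the other way.
- button5 (a joint): Angle of turn button 5, rad. 0: long arm points at the frame's centre, over the white board (starts within 0.3 of this). Positive: tip gone clockwise round the frame, seen from above; 1.57 would lie along the rim, pointing clockwise; stops at +-1.55. Past about 0.93 it is clear of the white board. Stiff (0.03 N m of friction), stays where left.
- pivot5 (a point): Screw of turn button 5, at its top face, 134 mm from the frame's centre, 300 degrees anticlockwise (from above) from the frame's x axis. The button is a brass bar 62 long, 12 wide, 12 mm thick, lying 28 to 40 mm above the bench; long arm reaches 50 mm from the screw, tail 12 mm the other way.
- wax_jar: Glass jar with an orange lid, 42 mm wide, 52 mm tall, standing on the white board 22 to 30 mm from its centre; origin: centre of its underside. Not to be moved.
- tack_tin: Blue round tin, 32 mm wide, 24 mm tall, on the white board about 30 mm from its centre on the other side; origin: centre of its underside. Not to be moved.
- cat: Black cat figure, about 175 mm tall, 90 mm wide, on the bench to the left; bystander.
- tool_mug: Blue mug 76 mm wide with modelling tools standing in it, 190 mm tall, on the bench to the left; bystander.
- glaze: Bottle 56 mm wide, 120 mm tall, on the bench to the right; bystander.
- bowl: White bowl 110 mm wide, 45 mm tall, on the bench to the right; bystander.
- brush: Brush lying on the bench to the right; bystander.

How it is judged:
At the end, for the whole second after the job is handed in: All six buttons are turned at least 0.95 rad (54 degrees) clockwise round the frame, so that they are clear of the white board; the frame lies flat within 25 mm of where it was, and the jar and tin still stand within 25 mm of where they were (value of joint each of button0, button1, button2, button3, button4, button5 above 0.95 rad and distance of each of frame, wax_jar, tack_tin from where it was at the start of the episode below 0.025 m and angle between frame's own z axis and vertical below 0.05 rad and linear speed of frame below 0.02 m/s and angle between wax_jar's own z axis and vertical below 0.1 rad); the robot touches nothing.
It fails at once if the frame is lifted or tipped (height (world z) of frame above 0.012 m or angle between frame's own z axis and vertical above 0.1 rad).
It fails at once if the frame is shoved more than 25 mm (distance of frame from where it was at the start of the episode above 0.025 m).
It fails at once if the fingers press on the frame or its buttons with more than 25 N (contact force between the fingers and frame above 25 N).
It fails at once if the jar or tin on the frame is knocked over, lifted or moved more than 25 mm (distance of any of wax_jar, tack_tin from where it was at the start of the episode above 0.025 m or angle between wax_jar's own z axis and vertical above 0.4 rad).
It fails at once if something else on the bench is moved more than 30 mm or tipped (distance of any of cat, tool_mug, glaze, bowl, brush from where it was at the start of the episode above 0.03 m or angle between any of cat, tool_mug, glaze, bowl's own z axis and vertical above 0.4 rad).
It also fails if it takes over 58 s, if anything falls off the work surface, if the arm or the gripper's body presses on something with over 40 N, if the wrist force passes 120 N, or if a joint passes its speed limit or range.

## Robot

A 6-joint arm with a two-finger parallel gripper is mounted at the origin on the work surface. World frame = base frame: x ahead of the robot, y to its left, z up, the work surface at z = 0. Lengths are in m, angles in rad, forces in N, time in s.
With the tool pointing down it reaches from about 0.3 to 0.775 m from the base axis. Payload 14.6 kg.
Tool frame: the origin (TCP) lies midway between the tips of the shut fingers; the grasp point (between the pads) lies 19 mm behind it (ctrl.pinch_z is the z of the grasp point in the tool frame, in m); z points along the fingers, y is the line along which they close (so a half turn about z gives the same grasp; the last joint's range is limited). The gripper opens to 94 mm and grips with 3 to 60 N. Pads are 16 mm wide; open, the fingers measure 119 mm over their backs; the gripper's body (75 mm by 177 mm) begins 78 mm behind the grasp point.
Start: joints at [1.181, 0.3, 1.521, -0, 1.321, -0.067], TCP at [0.174, 0.522, 0.205] pointing down, gripper open.
Joint ranges: [-3.03, 3.03], [-0.79, 2.21], [0.23, 2.52], [-1.04, 4.18], [0, 3.07], [-2.55, 2.55]. Speed limits (rad/s): [2.22, 2.22, 2.57, 3.14, 3.14, 3.14].

## Interface

Orientations are given as [roll, pitch, yaw] about the fixed x, y, z axes, in that order (R = Rz(yaw) Ry(pitch) Rx(roll)).
In Python, from station import ctrl, camera, ticket gives the robot as it stands. The module is installed in compiled form; this text tells all that it offers.
- The arm moves only by the shell command python3 -m inch 'ROWS' [FORCE]. ROWS is text: rows parted by semicolons, each of 7 numbers parted by spaces: the opening, from -1 (shut) to 1 (fully open), then the shift along the tool's x, y, z in units of 0.03 m (1.0 is 0.03 m), then the turn, a rotation vector about the tool's x, y, z in units of 10 degrees (1.0 is 10 degrees). In form: grip dx dy dz rx ry rz; .... A call has 1 to 10 rows; each row shifts and turns the commanded pose from where the row before left it, along the tool's axes as they then stand; what a row does not reach is not made up. A row lasts 1/8 s, in which the tool goes at most 62.5 mm and 10.7 degrees, less where a joint would pass 70% of its speed; a pose out of reach is approached as far as the arm can. A call with a number of a shift or a turn outside -1 to 1 is refused whole. A call with a gripper value outside its range is refused whole. The fingers move at their own pace and stop on an object; FORCE is the grip in N (left out, the last holds). Time passes only in rows, so rows that do not move let the fingers close. It gives the time, the measured TCP pose, the force, the opening and the grip force at its end, in the units of the state.
- ctrl.get_obs(): the state, without advancing time (a new reading comes with each control period).
- camera(name): name is "scene" or "side" or "wrist"; returns a dict with "img" (384x512x3 uint8, blue, green, red), "range_z" (384x512 float32, m along the optical axis (not along the pixel's ray), 0 where there is no reading), "intrinsics" (3x3 intrinsics, pixels), "k1" (the pictures are not rectified: a ray, as slopes to the right and down, at radius r is drawn at 1 + k1 r^2 times it, then the intrinsics apply), "view" (4x4, takes a point from world to camera coordinates). Camera axes: x right, y down, z forward; pixel columns grow to the right and rows downward; lengths in m; the calibration is good to about 2 mm. A picture is of the moment at which its call begins.
- ticket.hand_in(): hands the job in; it is judged then, once.
The state is a dict: "time_s": time; "qpos": joint angles; "joint_vel": joint speeds; "tau": joint torques, N m; "ee_pos": TCP position; "eef_rot": TCP orientation; "force": force on the tool from outside, world axes, zero at the start; "moment": the same for the moment, N m; "grip_width": finger opening in m; "grip_force": force on a finger pad.
Only numpy, scipy, OpenCV 4.12 (cv2) and the standard library are available. Lean on these libraries where they do the work, as an engineer would, in place of code of your own. Each camera call takes 0.05 s, during which the arm holds its last target. There are 200 camera calls.

## Working session

There is one attempt and no reset: what is moved stays moved. The work goes in short steps, Python scripts to look and compute and a shell command to move; the robot and the scene stay as the last step left them, time stands still between calls to the robot, and variables do not carry over. Pictures are saved under pics/ and viewed, at most 10 in all, crops included, and the job is handed in when it is done.

```bash
mkdir -p pics; cat > h.py <<'E'
import numpy as np, cv2
from station import ctrl, camera, ticket
def unproj(c,u,v,z):
    """pixel -> world point on plane z"""
    K=c["intrinsics"];k=float(np.ravel(c["k1"])[0]);V=c["view"]
    p=cv2.undistortPoints(np.array([[[u,v]]],float),K,np.array([k,0,0,0.]),None)[0,0]
    R=V[:3,:3];o=-R.T@V[:3,3];d=R.T@np.array([p[0],p[1],1]);return o+d*(z-o[2])/d[2]
def proj(c,P):
    V=c["view"];return cv2.projectPoints(np.array(P,float).reshape(-1,3),cv2.Rodrigues(V[:3,:3])[0],V[:3,3],c["intrinsics"],np.array([float(np.ravel(c["k1"])[0]),0,0,0.]))[0][:,0]
E
python3 - <<'E'
from h import *
o=ctrl.get_obs();print(o["time_s"],o["ee_pos"],o["eef_rot"],o["grip_width"])
for n in("scene","side"):
    c=camera(n);cv2.imwrite(f"pics/{n}0.png",c["img"]);print(n,np.linalg.inv(c["view"])[:3].round(3),c["k1"])
E
```

```text
0.0 [0.17437801 0.52133618 0.20487429] [-3.14042031e+00 -3.20528872e-05  2.81881596e+00] 0.0940205743266555
scene [[ 0.069  0.701 -0.71   1.59 ]
 [ 0.998 -0.042  0.055 -0.101]
 [ 0.009 -0.712 -0.703  1.077]] 0.012041821253690419
side [[ 0.828 -0.361  0.429  0.045]
 [-0.56  -0.545  0.623 -0.694]
 [ 0.009 -0.757 -0.654  0.792]] 0.026794595433634882
```

View pics/scene0.png

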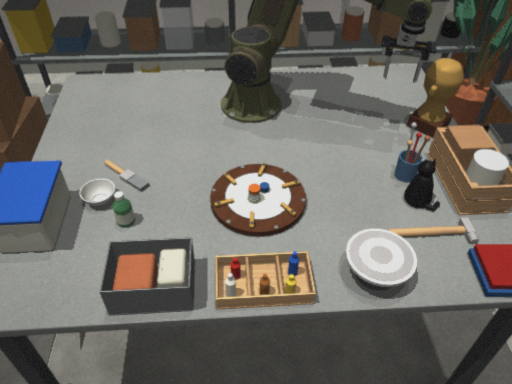

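The scene view shows the frame centred near pixel (258,198), with the jar near (254,194) and the tin near (265,187). The cat, mug, bowl and bottle all stand well clear of it. Next I'll rectify both views onto the frame's top plane.

```bash
cat > rect.py <<'E'
from h import *
import sys
def rect(c,cen,z=0.04,n=400,mm=0.9):
    # top view: right = -y, up = +x
    j,i=np.meshgrid(np.arange(n),np.arange(n))
    P=np.stack([cen[0]+(n/2-i)*mm/1e3,cen[1]+(n/2-j)*mm/1e3,np.full(i.shape,z)],-1)
    m=proj(c,P).reshape(n,n,2).astype(np.float32)
    return cv2.remap(c["img"],m[...,0],m[...,1],cv2.INTER_CUBIC)
E
python3 - <<'E'
from rect import *
c=camera("scene");s=camera("side")
cen=unproj(c,258,198,0.026);print(cen)
# white-board outline fit
for n,k in(("scene",c),("side",s)):
    r=rect(k,cen,0.026,600,0.6)
    hsv=cv2.cvtColor(r,cv2.COLOR_BGR2HSV)
    w=((hsv[...,2]>140)&(hsv[...,1]<50)).astype(np.uint8)
    d=((hsv[...,2]<75)&(hsv[...,1]>70)).astype(np.uint8)
    for nm,m in(("white",w),("dark",d)):
        m=cv2.morphologyEx(m,cv2.MORPH_OPEN,np.ones((5,5)))
        cs=cv2.findContours(m,cv2.RETR_EXTERNAL,cv2.CHAIN_APPROX_NONE)[0]
        if not cs: continue
        q=max(cs,key=cv2.contourArea);h=cv2.convexHull(q);(x,y),(a,b),t=cv2.fitEllipse(h)
        print(n,nm,"centre",cen[0]+(300-y)*.0006,cen[1]+(300-x)*.0006,"diam mm",a*.6,b*.6)
cv2.imwrite("pics/r0.png",np.hstack([rect(c,cen),rect(s,cen)]))
E
```

```text
[ 0.56364018 -0.00913655  0.026     ]Traceback (most recent call last):
  File "<stdin>", line 14, in <module>
cv2.error: OpenCV(4.12.0) /io/opencv/modules/imgproc/src/shapedescr.cpp:361: error: (-201:Incorrect size of input array) There should be at least 5 points to fit the ellipse in function 'fitEllipseNoDirect'
```

View pics/side0.png

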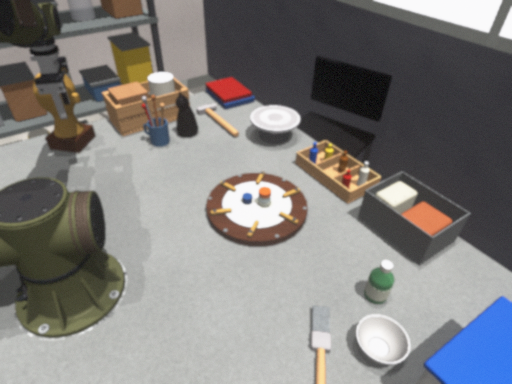

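The side view shows the frame unobstructed, centred near (257,207). The fit failed because of my thresholds, so I'll segment against the grey bench more carefully.

```bash
python3 - <<'E'
from rect import *
c=camera("scene");s=camera("side")
cen=unproj(c,258,198,0.026)
for n,k in(("scene",c),("side",s)):
    r=rect(k,cen,0.026,600,0.6)
    hsv=cv2.cvtColor(r,cv2.COLOR_BGR2HSV)
    print([hsv[y,x].tolist() for x,y in((300,400),(200,300),(300,70),(300,530),(20,20))])
    w=((hsv[...,2]>190)).astype(np.uint8)
    d=((hsv[...,2]<110)&(hsv[...,1]>60)).astype(np.uint8)
    for nm,m in(("white",w),("dark",d)):
        m=cv2.morphologyEx(m,cv2.MORPH_OPEN,np.ones((5,5)))
        cs=cv2.findContours(m,cv2.RETR_EXTERNAL,cv2.CHAIN_APPROX_NONE)[0]
        if not cs: continue
        q=max(cs,key=cv2.contourArea);h=cv2.convexHull(q)
        if len(h)<5: continue
        (x,y),(a,b),t=cv2.fitEllipse(h)
        print(n,nm,"centre",cen[0]+(300-y)*.0006,cen[1]+(300-x)*.0006,"diam mm",a*.6,b*.6)
cv2.imwrite("pics/r0.png",np.hstack([rect(c,cen),rect(s,cen)]))
E
```

```text
[[11, 182, 224], [30, 2, 228], [10, 136, 92], [10, 133, 92], [35, 9, 165]]
scene white centre 0.54410925306387 -0.012399597692917274 diam mm 208.66851196289062 284.4160217285156
scene dark centre 0.5589588868529325 -0.010200354528854774 diam mm 305.54139404296876 321.31582031249997
[[150, 1, 250], [120, 1, 250], [11, 21, 173], [9, 114, 114], [45, 5, 195]]
side white centre 0.5578466493041043 0.004027764367629598 diam mm 253.95018310546874 262.39870605468747
side dark centre 0.5034702210814481 -0.11273612113041727 diam mm 105.09655151367187 225.432861328125
```

View pics/r0.png

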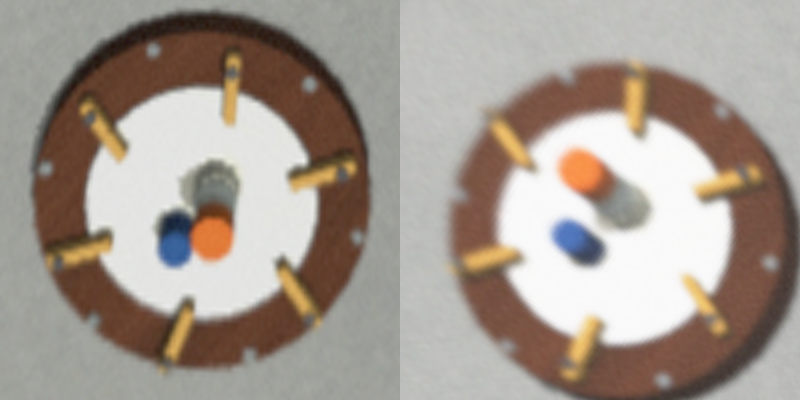

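Both views agree once I account for parallax: the white board lies below the 40 mm plane used here. The left panel shows screws near (233,62), (346,170), (305,302), (170,352), (62,256) and (90,117). I'll make a cleaner fit from the depth cloud plus the board outline.

```bash
python3 - <<'E'
from rect import *
from scipy.optimize import least_squares
def cloud(c):
    K=c["intrinsics"];H,W=c["range_z"].shape
    uv=np.stack(np.meshgrid(np.arange(W),np.arange(H)),-1).reshape(-1,1,2).astype(float)
    p=cv2.undistortPoints(uv,K,np.array([float(np.ravel(c["k1"])[0]),0,0,0.]),None)[:,0]
    z=c["range_z"].ravel();P=np.c_[p*z[:,None],z];V=c["view"]
    return (P-V[:3,3])@V[:3,:3],z>0
C0=np.array([.549,-.010])
for n in("scene","side"):
    c=camera(n);P,ok=cloud(c);hsv=cv2.cvtColor(c["img"],cv2.COLOR_BGR2HSV).reshape(-1,3).astype(int)
    r=np.hypot(*(P[:,:2]-C0).T);g=ok&(r<.19)
    top=g&(P[:,2]>.018)&(P[:,2]<.033);be=g&(r>.17)
    print(n,"bench z",np.median(P[be,2]).round(4),P[be,2].std().round(4),"top z",np.median(P[top,2]).round(4))
    h=cv2.convexHull(P[top,:2].astype(np.float32))[:,0]
    f=least_squares(lambda q:np.hypot(*(h-q[:2]).T)-q[2],[*C0,.155],loss="soft_l1",f_scale=.002);print(" outer circle",f.x.round(4),f.fun.std().round(4))
    w=top&(hsv[:,1]<40)&(hsv[:,2]>(190 if n=="scene" else 215))
    h=cv2.convexHull(P[w&(r<.125),:2].astype(np.float32))[:,0]
    f=least_squares(lambda q:np.hypot(*(h-q[:2]).T)-q[2],[*C0,.105],loss="soft_l1",f_scale=.002);print(" white circle",f.x.round(4))
    br=g&(hsv[:,0]>14)&(hsv[:,0]<28)&(hsv[:,1]>90)&(hsv[:,2]>150)&(r>.07)&(r<.16)
    # image colour unprojected on z=.04
    Q=np.array([unproj(c,i%512,i//512,.04) for i in np.flatnonzero(br)])[:,:2]
    a=np.arctan2(*(Q-C0).T[::-1]);print(" brass n",len(Q), "z med",np.median(P[br,2]).round(4))
    order=np.sort(a);gap=np.flatnonzero(np.diff(order)>.2);ed=[-np.pi,*[(order[i]+order[i+1])/2 for i in gap],np.pi]
    for lo,hi in zip(ed[:-1],ed[1:]):
        q=Q[(a>lo)&(a<=hi)]
        if len(q)<6: continue
        m=q.mean(0);d=np.linalg.svd(q-m)[2][0];d=d*np.sign(d@(C0-m));t=(q-m)@d
        print("  mid",m.round(4),"ang",np.degrees(np.arctan2(*(m-C0)[::-1])).round(1),"dir",np.degrees(np.arctan2(d[1],d[0])).round(1),"len",np.ptp(t).round(3),"outer",(m+d*t.min()).round(4),"tip",(m+d*t.max()).round(4))
E
```

```text
scene bench z -0.0018 0.3409 top z 0.0257
 outer circle [ 0.5499 -0.0088  0.1552] 0.0012
 white circle [ 0.5474 -0.0089  0.1047]
 brass n 231 z med 0.0391
  mid [ 0.4805 -0.0952] ang -128.8 dir 34.0 len 0.057 outer [ 0.4532 -0.1137] tip [ 0.5008 -0.0815]
  mid [ 0.5849 -0.1165] ang -71.4 dir 106.5 len 0.057 outer [ 0.5938 -0.1464] tip [ 0.5777 -0.0921]
  mid [ 0.6596 -0.0365] ang -13.5 dir 175.9 len 0.057 outer [ 0.6924 -0.0389] tip [ 0.636  -0.0349]
  mid [0.6233 0.0763] ang 49.3 dir -142.4 len 0.057 outer [0.6478 0.0952] tip [0.6029 0.0605]
  mid [0.5167 0.0948] ang 107.1 dir -73.9 len 0.057 outer [0.5075 0.1266] tip [0.5233 0.072 ]
  mid [0.4428 0.0093] ang 169.7 dir -23.3 len 0.043 outer [0.4227 0.0179] tip [0.4619 0.001 ]
side bench z -0.0002 0.0015 top z 0.026
 outer circle [ 0.5449 -0.0111  0.1543] 0.001
 white circle [ 0.5474 -0.0099  0.1048]
 brass n 328 z med 0.0387
  mid [ 0.4662 -0.1054] ang -130.9 dir 32.6 len 0.058 outer [ 0.4452 -0.1189] tip [ 0.4938 -0.0878]
  mid [ 0.5803 -0.1241] ang -74.7 dir 109.5 len 0.059 outer [ 0.5903 -0.1523] tip [ 0.5707 -0.0969]
  mid [ 0.6538 -0.0405] ang -16.2 dir 179.4 len 0.057 outer [ 0.6834 -0.0408] tip [ 0.6261 -0.0402]
  mid [0.6156 0.0717] ang 50.8 dir -144.6 len 0.047 outer [0.6338 0.0847] tip [0.5959 0.0577]
  mid [0.512 0.091] ang 110.1 dir -80.3 len 0.045 outer [0.5082 0.113 ] tip [0.5159 0.0682]
  mid [0.4303 0.0082] ang 171.3 dir -25.7 len 0.059 outer [0.4035 0.0211] tip [ 0.4564 -0.0044]
```

The fit gives these values, which match the known sizes:
- **Centre:** about (0.547, -0.009). The board radius comes out at 104.7 mm and the rim at 155 mm.
- **Screws:** at 48° + 60k.
- **Buttons:** currently between -15° and +10°.

The plan is to shut the fingers, keep the tip at z ≈ 0.033, and trace a circle of radius 110 mm clockwise from 78°. I'll check where the mug and cat stand, and print the rows for one lap.

```bash
cat > plan.py <<'E'
from h import *
import sys
# plan.py from a list of polar angles (deg) ; tool x=-X, y=+Y, z=-Z ; rows continue from given start angle
C=np.array([.5474,-.0094]);R=.110
pt=lambda a:C+R*np.array([np.cos(np.radians(a)),np.sin(np.radians(a))])
E
python3 - <<'E'
from plan import *
c=camera("scene");s=camera("side")
print("mug",unproj(c,408,178,0),unproj(s,158,143,0),"cat",unproj(c,419,203,0),unproj(s,187,133,0))
print("start",pt(78),ctrl.get_obs()["ee_pos"])
rel=[-30,-22,-15]+list(range(-12,31,3))
for p in(48,-12,-72,-132,-192,-252):
    w=[pt(p-r) for r in rel]
    D=np.diff(w,axis=0)/.03
    rows=["-1 %.2f %.2f 0 0 0 0"%(-a,b) for a,b in D]
    print(p,";".join(rows[:9]),"\n  ",";".join(rows[9:]), "end",w[-1].round(4))
E
```

```text
mug [0.47332392 0.51507536 0.        ] [0.44588401 0.50026944 0.        ] cat [0.59247817 0.51432295 0.        ] [0.57155496 0.50453161 0.        ]
start [0.57027029 0.09819624] [0.17448552 0.52156839 0.20542323]
48 -1 -0.49 -0.14 0 0 0 0;-1 -0.41 -0.18 0 0 0 0;-1 -0.17 -0.09 0 0 0 0;-1 -0.16 -0.10 0 0 0 0;-1 -0.16 -0.11 0 0 0 0;-1 -0.15 -0.12 0 0 0 0;-1 -0.15 -0.12 0 0 0 0;-1 -0.14 -0.13 0 0 0 0;-1 -0.13 -0.14 0 0 0 0 
   -1 -0.12 -0.15 0 0 0 0;-1 -0.12 -0.15 0 0 0 0;-1 -0.11 -0.16 0 0 0 0;-1 -0.10 -0.16 0 0 0 0;-1 -0.09 -0.17 0 0 0 0;-1 -0.08 -0.17 0 0 0 0;-1 -0.07 -0.18 0 0 0 0;-1 -0.06 -0.18 0 0 0 0 end [0.652  0.0246]
-12 -1 -0.12 -0.50 0 0 0 0;-1 -0.05 -0.44 0 0 0 0;-1 -0.01 -0.19 0 0 0 0;-1 0.01 -0.19 0 0 0 0;-1 0.02 -0.19 0 0 0 0;-1 0.03 -0.19 0 0 0 0;-1 0.03 -0.19 0 0 0 0;-1 0.04 -0.19 0 0 0 0;-1 0.05 -0.18 0 0 0 0 
   -1 0.06 -0.18 0 0 0 0;-1 0.07 -0.18 0 0 0 0;-1 0.08 -0.17 0 0 0 0;-1 0.09 -0.17 0 0 0 0;-1 0.10 -0.16 0 0 0 0;-1 0.11 -0.16 0 0 0 0;-1 0.12 -0.15 0 0 0 0;-1 0.12 -0.15 0 0 0 0 end [ 0.6291 -0.083 ]
-72 -1 0.37 -0.36 0 0 0 0;-1 0.36 -0.27 0 0 0 0;-1 0.16 -0.10 
[... 832 characters left out ...]
0 0 0;-1 -0.03 0.19 0 0 0 0;-1 -0.03 0.19 0 0 0 0;-1 -0.04 0.19 0 0 0 0;-1 -0.05 0.18 0 0 0 0 
   -1 -0.06 0.18 0 0 0 0;-1 -0.07 0.18 0 0 0 0;-1 -0.08 0.17 0 0 0 0;-1 -0.09 0.17 0 0 0 0;-1 -0.10 0.16 0 0 0 0;-1 -0.11 0.16 0 0 0 0;-1 -0.12 0.15 0 0 0 0;-1 -0.12 0.15 0 0 0 0 end [0.4657 0.0642]
-252 -1 -0.37 0.36 0 0 0 0;-1 -0.36 0.27 0 0 0 0;-1 -0.16 0.10 0 0 0 0;-1 -0.17 0.09 0 0 0 0;-1 -0.17 0.08 0 0 0 0;-1 -0.18 0.07 0 0 0 0;-1 -0.18 0.06 0 0 0 0;-1 -0.18 0.05 0 0 0 0;-1 -0.19 0.04 0 0 0 0 
   -1 -0.19 0.03 0 0 0 0;-1 -0.19 0.03 0 0 0 0;-1 -0.19 0.02 0 0 0 0;-1 -0.19 0.01 0 0 0 0;-1 -0.19 -0.01 0 0 0 0;-1 -0.19 -0.02 0 0 0 0;-1 -0.19 -0.03 0 0 0 0;-1 -0.19 -0.03 0 0 0 0 end [0.5703 0.0982]
```

```bash
python3 -m inch '-1 0 0 -0.5 0 0 -1; -1 0 0 -0.5 0 0 -0.85; -1 0 0 0 0 0 0' 10; python3 -m inch '-1 -0.9 -1 0 0 0 0;-1 -0.9 -1 0 0 0 0;-1 -0.9 -1 0 0 0 0;-1 -0.9 -1 0 0 0 0;-1 -0.9 -1 0 0 0 0;-1 -0.9 -1 0 0 0 0;-1 -0.9 -1 0 0 0 0;-1 -0.9 -1 0 0 0 0;-1 -0.9 -1 0 0 0 0;-1 -0.9 -1 0 0 0 0'; python3 -m inch '-1 -0.9 -0.9 0 0 0 0;-1 -0.9 -0.9 0 0 0 0;-1 -0.9 -0.9 0 0 0 0; -1 -0.9 -0.9 0 0 0 0;-1 0 0 0 0 0 0;-1 0 0 0 0 0 0'
```

```text
time_s: 0.88
ee_pos: [0.1746, 0.5219, 0.2363]
eef_rot: [3.14, 0.001, 3.141]
force: [-0.7, 0.3, -0.0]
grip_width: 0.0676
grip_force: 0.0
time_s: 2.12
ee_pos: [0.4451, 0.2204, 0.2347]
eef_rot: [-3.141, -0.001, 3.137]
force: [-0.7, -0.4, -0.5]
grip_width: 0.0001
grip_force: 0.0
time_s: 2.88
ee_pos: [0.552, 0.1139, 0.2348]
eef_rot: [3.142, -0.001, 3.14]
force: [0.3, 0.6, 0.4]
grip_width: 0.0006
grip_force: 0.0
```

```bash
python3 -m inch '-1 -0.61 -0.52 1 0 0 0;-1 0 0 1 0 0 0;-1 0 0 1 0 0 0;-1 0 0 1 0 0 0;-1 0 0 1 0 0 0;-1 0 0 0.8 0 0 0;-1 0 0 0.3 0 0 0;-1 0 0 0 0 0 0;-1 0 0 0 0 0 0'; python3 - <<'E'
from rect import *
c=camera("scene");s=camera("side")
a=c["img"][140:250,190:330];b=s["img"][150:260,190:330]
cv2.imwrite("pics/d1.png",np.hstack([cv2.resize(x,(400,314),interpolation=cv2.INTER_CUBIC) for x in(a,b)]))
E
```

```text
time_s: 4.0
ee_pos: [0.5712, 0.0983, 0.0536]
eef_rot: [3.141, 0.002, -3.142]
force: [-0.6, -0.3, -0.0]
grip_width: 0.0005
grip_force: 0.0
```

View pics/d1.png

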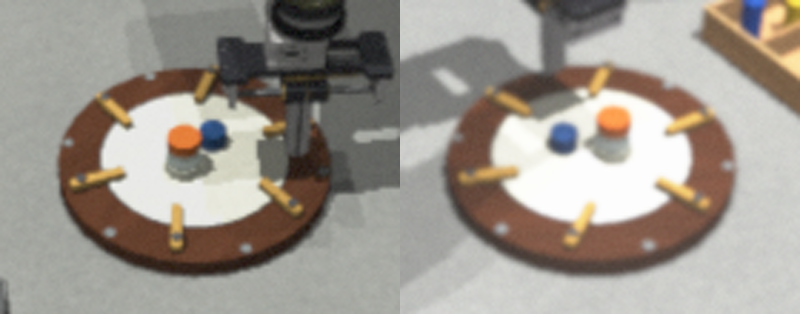

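The shut fingers hang at about (300,150) in the left panel. That is over the board/rim edge, midway between the button at (280,195) and the one behind the gripper, as planned. I'll lower them and start the first button.

```bash
python3 -m inch '-1 0 0 0.35 0 0 0;-1 0 0 0.33 0 0 0;-1 0 0 0 0 0 0'; python3 -m inch '-1 -0.49 -0.14 0 0 0 0;-1 -0.41 -0.18 0 0 0 0;-1 -0.17 -0.09 0 0 0 0;-1 -0.16 -0.10 0 0 0 0;-1 -0.16 -0.11 0 0 0 0;-1 -0.15 -0.12 0 0 0 0'; python3 -m inch '-1 -0.15 -0.12 0 0 0 0;-1 -0.14 -0.13 0 0 0 0;-1 -0.13 -0.14 0 0 0 0;-1 -0.12 -0.15 0 0 0 0'
```

```text
time_s: 4.47
ee_pos: [0.5702, 0.0979, 0.0308]
eef_rot: [-3.141, -0.002, 3.142]
force: [-0.3, -0.4, 0.6]
grip_width: 0.0005
grip_force: 0.0
time_s: 5.22
ee_pos: [0.6172, 0.0756, 0.032]
eef_rot: [3.142, -0.0, -3.141]
force: [-1.6, 1.5, -0.3]
grip_width: 0.0003
grip_force: 0.7
time_s: 5.72
ee_pos: [0.6336, 0.0592, 0.0321]
eef_rot: [-3.141, 0.0, -3.142]
force: [-2.2, 0.1, -0.0]
grip_width: 0.0008
grip_force: 0.8
```

```bash
python3 -m inch '-1 -0.12 -0.15 0 0 0 0;-1 -0.11 -0.16 0 0 0 0;-1 -0.10 -0.16 0 0 0 0;-1 -0.09 -0.17 0 0 0 0;-1 -0.08 -0.17 0 0 0 0;-1 -0.07 -0.18 0 0 0 0;-1 -0.06 -0.18 0 0 0 0'; python3 - <<'E'
from rect import *
c=camera("scene");s=camera("side")
a=c["img"][140:250,190:330];b=s["img"][150:260,190:330]
cv2.imwrite("pics/d2.png",np.hstack([cv2.resize(x,(400,314),interpolation=cv2.INTER_CUBIC) for x in(a,b)]))
E
```

```text
time_s: 6.6
ee_pos: [0.6522, 0.0241, 0.032]
eef_rot: [-3.142, 0.0, -3.142]
force: [-0.5, 0.2, 0.3]
grip_width: 0.0004
grip_force: 0.0
```

View pics/d2.png

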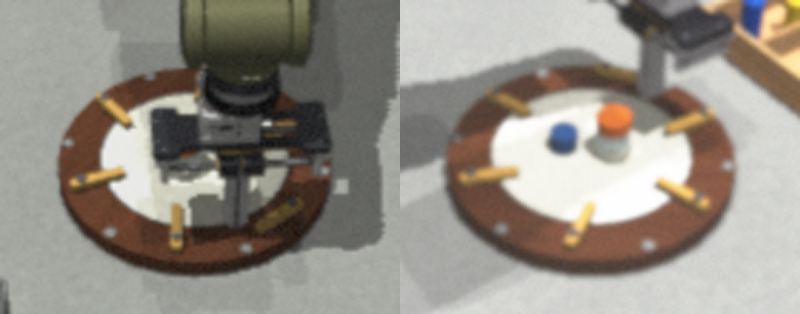

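Button D, at (280,215) in the left panel, now lies along the rim clear of the board. The frame hasn't visibly moved and forces stayed around 2 N. On to the next two buttons.

```bash
python3 -m inch '-1 -0.12 -0.50 0 0 0 0;-1 -0.05 -0.44 0 0 0 0;-1 -0.01 -0.19 0 0 0 0;-1 0.01 -0.19 0 0 0 0;-1 0.02 -0.19 0 0 0 0;-1 0.03 -0.19 0 0 0 0;-1 0.03 -0.19 0 0 0 0;-1 0.04 -0.19 0 0 0 0;-1 0.05 -0.18 0 0 0 0' ; python3 -m inch '-1 0.06 -0.18 0 0 0 0;-1 0.07 -0.18 0 0 0 0;-1 0.08 -0.17 0 0 0 0;-1 0.09 -0.17 0 0 0 0;-1 0.10 -0.16 0 0 0 0;-1 0.11 -0.16 0 0 0 0;-1 0.12 -0.15 0 0 0 0;-1 0.12 -0.15 0 0 0 0'
```

```text
time_s: 7.82
ee_pos: [0.652, -0.0437, 0.0321]
eef_rot: [-3.141, 0.0, -3.141]
force: [0.5, 1.8, 1.0]
grip_width: 0.0003
grip_force: 0.8
time_s: 8.82
ee_pos: [0.6294, -0.0832, 0.0321]
eef_rot: [-3.142, 0.0, -3.142]
force: [0.2, 0.0, -0.9]
grip_width: 0.0006
grip_force: 0.0
```

```bash
python3 -m inch '-1 0.37 -0.36 0 0 0 0;-1 0.36 -0.27 0 0 0 0;-1 0.16 -0.10 0 0 0 0;-1 0.17 -0.09 0 0 0 0;-1 0.17 -0.08 0 0 0 0;-1 0.18 -0.07 0 0 0 0;-1 0.18 -0.06 0 0 0 0;-1 0.18 -0.05 0 0 0 0;-1 0.19 -0.04 0 0 0 0' ; python3 -m inch '-1 0.19 -0.03 0 0 0 0;-1 0.19 -0.03 0 0 0 0;-1 0.19 -0.02 0 0 0 0;-1 0.19 -0.01 0 0 0 0;-1 0.19 0.01 0 0 0 0;-1 0.19 0.02 0 0 0 0;-1 0.19 0.03 0 0 0 0;-1 0.19 0.03 0 0 0 0'
```

```text
time_s: 9.95
ee_pos: [0.5705, -0.1166, 0.0321]
eef_rot: [-3.141, 0.0, -3.142]
force: [0.3, 0.5, 0.8]
grip_width: 0.0005
grip_force: 0.7
time_s: 10.95
ee_pos: [0.5248, -0.1164, 0.032]
eef_rot: [-3.142, -0.0, -3.141]
force: [-0.2, -0.5, -0.8]
grip_width: 0.0005
grip_force: 0.0
```

```bash
python3 -m inch '-1 0.49 0.14 0 0 0 0;-1 0.41 0.18 0 0 0 0;-1 0.17 0.09 0 0 0 0;-1 0.16 0.10 0 0 0 0;-1 0.16 0.11 0 0 0 0;-1 0.15 0.12 0 0 0 0;-1 0.15 0.12 0 0 0 0;-1 0.14 0.13 0 0 0 0;-1 0.13 0.14 0 0 0 0' ; python3 -m inch '-1 0.12 0.15 0 0 0 0;-1 0.12 0.15 0 0 0 0;-1 0.11 0.16 0 0 0 0;-1 0.10 0.16 0 0 0 0;-1 0.09 0.17 0 0 0 0;-1 0.08 0.17 0 0 0 0;-1 0.07 0.18 0 0 0 0;-1 0.06 0.18 0 0 0 0'
```

```text
time_s: 12.08
ee_pos: [0.4663, -0.0824, 0.0321]
eef_rot: [-3.142, 0.0, -3.142]
force: [1.8, -0.9, 0.2]
grip_width: 0.0002
grip_force: 0.8
time_s: 13.08
ee_pos: [0.4437, -0.0426, 0.032]
eef_rot: [3.142, -0.0, -3.142]
force: [-0.9, 0.3, -0.3]
grip_width: 0.0003
grip_force: 0.0
```

```bash
python3 -m inch '-1 0.12 0.50 0 0 0 0;-1 0.05 0.44 0 0 0 0;-1 0.01 0.19 0 0 0 0;-1 -0.01 0.19 0 0 0 0;-1 -0.02 0.19 0 0 0 0;-1 -0.03 0.19 0 0 0 0;-1 -0.03 0.19 0 0 0 0;-1 -0.04 0.19 0 0 0 0;-1 -0.05 0.18 0 0 0 0' ; python3 -m inch '-1 -0.06 0.18 0 0 0 0;-1 -0.07 0.18 0 0 0 0;-1 -0.08 0.17 0 0 0 0;-1 -0.09 0.17 0 0 0 0;-1 -0.10 0.16 0 0 0 0;-1 -0.11 0.16 0 0 0 0;-1 -0.12 0.15 0 0 0 0;-1 -0.12 0.15 0 0 0 0'
```

```text
time_s: 14.2
ee_pos: [0.4439, 0.0252, 0.032]
eef_rot: [3.141, -0.0, -3.142]
force: [-0.0, -1.9, 1.6]
grip_width: 0.0005
grip_force: 0.6
time_s: 15.2
ee_pos: [0.4667, 0.0647, 0.032]
eef_rot: [3.142, 0.0, -3.141]
force: [1.1, -1.0, -0.9]
grip_width: 0.0005
grip_force: 0.0
```

```bash
python3 -m inch '-1 -0.37 0.36 0 0 0 0;-1 -0.36 0.27 0 0 0 0;-1 -0.16 0.10 0 0 0 0;-1 -0.17 0.09 0 0 0 0;-1 -0.17 0.08 0 0 0 0;-1 -0.18 0.07 0 0 0 0;-1 -0.18 0.06 0 0 0 0;-1 -0.18 0.05 0 0 0 0;-1 -0.19 0.04 0 0 0 0' ; python3 -m inch '-1 -0.19 0.03 0 0 0 0;-1 -0.19 0.03 0 0 0 0;-1 -0.19 0.02 0 0 0 0;-1 -0.19 0.01 0 0 0 0;-1 -0.19 -0.01 0 0 0 0;-1 -0.19 -0.02 0 0 0 0;-1 -0.19 -0.03 0 0 0 0;-1 -0.19 -0.03 0 0 0 0;-1 -0.15 -0.05 0 0 0 0'
```

```text
time_s: 16.32
ee_pos: [0.5256, 0.0982, 0.0321]
eef_rot: [3.142, 0.0, -3.141]
force: [-1.5, -1.0, 0.9]
grip_width: 0.0008
grip_force: 0.7
time_s: 17.45
ee_pos: [0.5757, 0.0964, 0.032]
eef_rot: [-3.142, 0.0, -3.142]
force: [-0.2, -0.1, -0.7]
grip_width: 0.0007
grip_force: 0.0
```

Now I'll lift straight up, back off toward +y, and check all six.

```bash
python3 -m inch '-1 0 0 -0.5 0 0 0;-1 0 0 -1 0 0 0;-1 0 0 -1 0 0 0;-1 0 0 -1 0 0 0;-1 0 0 -1 0 0 0;-1 0 0 -1 0 0 0;-1 0.5 1 -1 0 0 0;-1 1 1 0 0 0 0;-1 1 1 0 0 0 0;-1 1 1 0 0 0 0'; python3 -m inch '-1 1 1 0 0 0 0;-1 1 1 0 0 0 0;-1 1 1 0 0 0 0;-1 0.5 1 0 0 0 0;-1 0 1 0 0 0 0;-1 0 0 0 0 0 0;-1 0 0 0 0 0 0'; python3 - <<'E'
from rect import *
c=camera("scene");s=camera("side");C=np.array([.5474,-.0094])
def cl(c):
    hsv=cv2.cvtColor(c["img"],cv2.COLOR_BGR2HSV).astype(int)
    br=(hsv[...,0]>10)&(hsv[...,0]<28)&(hsv[...,1]>80)&(hsv[...,2]>110)
    Q=np.array([unproj(c,u,v,.04)[:2] for v,u in np.argwhere(br) if np.hypot(*(unproj(c,u,v,.04)[:2]-C))<.18])
    return Q
Q1,Q2=cl(c),cl(s)
for p in(48,-12,-72,-132,168,108):
    o=[]
    P=C+.134*np.array([np.cos(np.radians(p)),np.sin(np.radians(p))])
    for Q in(Q1,Q2):
        m0=C+.13*np.array([np.cos(np.radians(p-9)),np.sin(np.radians(p-9))])
        q=Q[np.hypot(*(Q-m0).T)<.045]
        m=q.mean(0);d=np.linalg.svd(q-m)[2][0]
        t=np.array([np.sin(np.radians(p)),-np.cos(np.radians(p))]);d=d*np.sign(d@t)
        n=-np.array([np.cos(np.radians(p)),np.sin(np.radians(p))])
        o.append((len(q),round(float(np.arctan2(d@t,d@n)),2)))
    print(p,o)
cv2.imwrite("pics/end.png",np.hstack([rect(c,C,.04),rect(s,C,.04)]))
E
```

```text
time_s: 18.7
ee_pos: [0.4691, 0.2173, 0.2282]
eef_rot: [3.141, 0.001, 3.142]
force: [0.4, 0.9, 0.1]
grip_width: 0.0005
grip_force: 0.0
time_s: 19.58
ee_pos: [0.3652, 0.3659, 0.2275]
eef_rot: [3.142, 0.0, -3.141]
force: [0.8, -0.8, -0.2]
grip_width: 0.0006
grip_force: 0.0
48 [(77, 1.34), (78, 1.35)]
-12 [(85, 1.24), (91, 1.33)]
-72 [(64, 1.19), (144, 1.26)]
-132 [(63, 1.27), (130, 1.23)]
168 [(60, 1.36), (109, 1.29)]
108 [(60, 1.33), (104, 1.41)]
```

View pics/end.png

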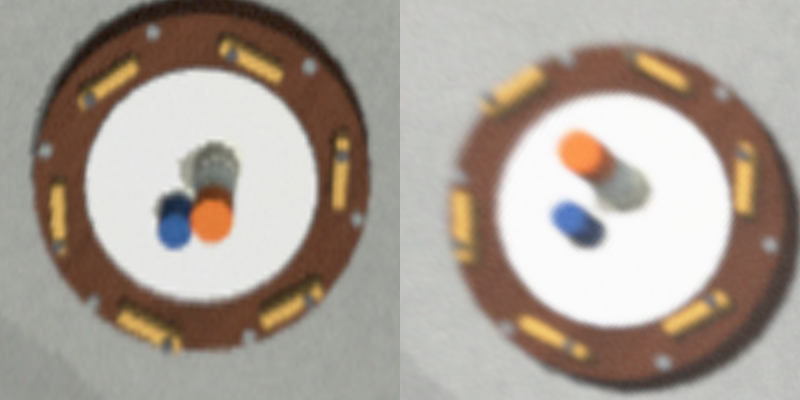

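All six buttons lie along the rim, clear of the board, at 1.2 to 1.4 rad. The board centre is near (202,184) in the left panel, which matches its starting place, and the jar and tin are unmoved. The arm is clear of everything, so I'm handing in.

```bash
python3 -c "
from station import ticket
print(ticket.hand_in())"
```

```text
the job is handed in; nothing more can be done
None
```

I turned all six buttons clockwise to about 1.2–1.4 rad, clear of the white board, with no visible movement of the frame, jar or tin; the job is handed in, at about 20 s of the 58 s allowed, but no verdict came back.

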